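Start the rye toast

TASK

Start the dark rye slice toasting: with the fingertips push down the toaster lever of the side the rye is in, past its catch, then let go so that the lever springs back up a little and stays caught partway down, with the slice down inside. The lighter white slice is for later, so leave its lever up; work only by the lever, do not handle the bread, and do not shove or lift the toaster or disturb the things around it.

Things in the scene. Friction and masses are not known exactly. Their poses are not given: they have to be found in the camera images.
- toaster: four-slot steel toaster with black front panel, 260 (x) x 270 (y) x 178 mm high, 2.4 kg, loose on its feet. Origin: centre of its underside. Own x points from front to back; the front with the two levers faces the robot (yaw within 0.3 rad). Own y points left as the robot sees it. The slots run along x; the left lever (own y +65 mm) works the two left slots, the right one (-65 mm) the two right
- rye_slice: dark brown rye bread slice, 100 x 13 x 90 mm high, 45 g, standing loose on the rack of the outermost left or outermost right slot (toaster's own y = +92 or -92 mm; which one varies). Origin: centre of its lower edge, 112 mm above the table with the lever up; its top stands 24 mm out of the toaster and sinks with its lever
- white_slice: slice of white bread with a light brown crust, same size, in the outermost slot of the other side
- lever_left (a joint): left lever, metres pushed down: 0 = up, as it starts. Slides straight down against a spring (3 to 8 N) to a stop at 0.050. A stop pin inside clicks behind a hooked catch once it is pushed to about 0.040 (push to 0.044 to 0.049 to be sure); let go, it rises and stays caught at about 0.0355. Let go sooner, it springs back to 0
- lever_right (a joint): right lever, the same
- lever_left_knob (a point): centre of the flat top of the left lever's silver knob, 158 mm in front of the toaster's centre (28 mm out from its front) and 170 mm above the table with the lever up; moves down with the lever. The knob is 32 (x) x 32 (y) x 12 mm high, with free air in front of and below it
- lever_right_knob (a point): the same point of the right lever's knob
- mug: orange mug, 81 x 113 x 101 mm high, standing in front of the toaster's left half. Origin: centre of its underside
- jar: jar with a yellow cap, 69 mm across, 160 mm high, standing left of the toaster. Origin: centre of its underside
- plate: cream plate, 200 mm across, 22 mm high, lying right of the toaster. Origin: centre of its underside
- salt: salt shaker, 44 mm across, 90 mm high, standing in front of the toaster's right half. Origin: centre of its underside
Not all that is in view belongs to the job. Leave any red look-alike of the white_slice alone.

How it is judged:
On the way, in this order (a step that is already met when the one before it is completed fails the run):
1. the rye side's lever is pushed down past its catch (((y of rye_slice in the frame of toaster above 0 m and value of joint lever_left above 0.0385 m) or (y of rye_slice in the frame of toaster below 0 m and value of joint lever_right above 0.0385 m))).
2. let go, it has come back up and stays caught (((y of rye_slice in the frame of toaster above 0 m and value of joint lever_left between 0.033 and 0.0372 m and contact force between the fingers and toaster below 0.3 N) or (y of rye_slice in the frame of toaster below 0 m and value of joint lever_right between 0.033 and 0.0372 m and contact force between the fingers and toaster below 0.3 N))), for 0.2 s.
At the end, for the whole second after the job is handed in: The rye side's lever rests caught 33 to 37.2 mm down with the rye slice down in its slot (lower edge under 83 mm above the toaster's underside), both still; the other lever (within 4 mm) and the white slice (over 104 mm) are up; the toaster is level, within 20 mm of its start (((y of rye_slice in the frame of toaster above 0 m and value of joint lever_left between 0.033 and 0.0372 m and value of joint lever_right below 0.004 m and velocity of joint lever_left between -0.01 and 0.01 m/s) or (y of rye_slice in the frame of toaster below 0 m and value of joint lever_right between 0.033 and 0.0372 m and value of joint lever_left below 0.004 m and velocity of joint lever_right between -0.01 and 0.01 m/s)) and z of rye_slice in the frame of toaster below 0.083 m and z of white_slice in the frame of toaster above 0.104 m and linear speed of rye_slice below 0.02 m/s and angle between toaster's own z axis and vertical below 0.03 rad and distance of toaster from where it was at the start of the episode below 0.02 m); the robot touches nothing.
It fails at once if the white slice's lever pushed down (more than 10 mm) ((y of rye_slice in the frame of toaster above 0 m and value of joint lever_right above 0.01 m) or (y of rye_slice in the frame of toaster below 0 m and value of joint lever_left above 0.01 m)).
It fails at once if the bread handled with the fingers (more than 2 N) (contact force between the fingers and rye_slice above 2 N or contact force between the fingers and white_slice above 2 N).
It fails at once if a slice lifted out of its slot (20 mm or more) (z of any of rye_slice, white_slice in the frame of toaster above 0.132 m).
It fails at once if the toaster shoved (20 mm), lifted (8 mm) or tipped (0.08 rad) (distance of toaster from where it was at the start of the episode above 0.02 m or height (world z) of toaster above 0.008 m or angle between toaster's own z axis and vertical above 0.08 rad).
It fails at once if the mug, jar, plate or salt shaker moved (20 mm) or tipped over (distance of any of mug, jar, plate, salt from where it was at the start of the episode above 0.02 m or angle between any of mug, jar, plate, salt's own z axis and vertical above 0.35 rad).
It also fails if it takes over 29 s, if anything falls off the work surface, if the arm or the gripper's body presses on something with over 40 N, if the wrist force passes 120 N, or if a joint passes its speed limit or range.

ROBOT

A 6-joint arm with a two-finger parallel gripper is mounted at the origin on a cart in front of the work surface, level with it; the furniture and walls round the work are solid. World frame = base frame: x ahead of the robot, y to its left, z up, the work surface at z = 0. Lengths are in m, angles in rad, forces in N, time in s.
With the tool pointing down it reaches from about 0.35 to 0.775 m from the base axis. Payload 7.3 kg.
Tool frame: the origin (TCP) lies between the finger pads; the fingertips stand 11 mm ahead of it and the grasp point (between the pads) lies 8 mm behind it (ctrl.finger_overhang is the distance from the TCP to the fingertips, in m); z points along the fingers, y is the line along which they close (so a half turn about z gives the same grasp; the last joint's range is limited). The gripper opens to 92 mm and grips with 3 to 60 N. Pads are 19 mm wide; open, the fingers measure 130 mm over their backs; the gripper's body (75 mm by 190 mm) begins 47 mm behind the grasp point.
Start: joints at [1.139, 0.342, 1.524, -0, 1.275, -0.146], TCP at [0.148, 0.504, 0.238] pointing down, gripper open.
Joint ranges: [-2.53, 2.53], [-0.77, 2.02], [0.04, 2.7], [-1, 4.14], [0.28, 2.66], [-3.11, 3.11]. Speed limits (rad/s): [2.57, 2.57, 3.14, 3.14, 3.14, 3.14].

INTERFACE

Orientations are given as [roll, pitch, yaw] about the fixed x, y, z axes, in that order (R = Rz(yaw) Ry(pitch) Rx(roll)).
In Python, from plant import readout, imaging, workorder, ctrl gives the robot as it stands.
- The arm moves only by the tool send_rows, never from a script. Its argument "deltas" is a list of rows, each a list of 3 entries, a list of its own where there are three numbers: the shift along the world's x, y, z in cm, then the turn, a rotation vector about the world's x, y, z in degrees, then the finger opening in cm, from 0 to 9.18. A call has 1 to 8 rows; each row is the pose to reach, as a shift and turn from the pose commanded when the call began; what a row does not reach only later rows make up. A row lasts 1/12 s, in which the tool goes at most 41.7 mm and 7.16 degrees, less where a joint would pass 70% of its speed; a pose out of reach is approached as far as the arm can. A call with a gripper value outside its range is refused whole. The fingers move at their own pace and stop on an object; "newtons" is the grip in N (left out, the last holds). Time passes only in rows, so rows that repeat a pose let the fingers close. It gives the time, the measured TCP pose, the force, the opening and the grip force at its end, in the units of the state.
- readout.sense(): the state, without advancing time (a new reading comes with each control period).
- imaging.camera(name): name is "scene" or "side" or "wrist"; returns a dict with "color" (384x512x3 uint8, red, green, blue), "fov_y" (degrees; the focal length in pixels is half the picture's height over the tangent of half this angle, whatever the lens; pixels are square), "cx", "cy" (the principal point, pixels), "origin" and "attitude" of the camera in the world. Camera axes: x right, y down, z forward; pixel columns grow to the right and rows downward; lengths in m; the calibration is good to about 2 mm. A picture is of the moment at which its call begins. There is no depth.
- workorder.close_job(): hands the job in; it is judged then, once.
The state is a dict: "time_s": time; "joints": joint angles; "qvel": joint speeds; "joint_efforts": joint torques, N m; "tool_pos": TCP position; "tcp_rot": TCP orientation; "wrist_force": force on the tool from outside, world axes, zero at the start; "moment": the same for the moment, N m; "grip_width": opening from 0.0 (shut) to 1.0 (fully open); "grip_force": force on a finger pad.
Only numpy, scipy, OpenCV 4.12 (cv2) and the standard library are available. Lean on these libraries where they do the work, as an engineer would, in place of code of your own. Each camera call takes 0.05 s, during which the arm holds its last target. There are 200 camera calls.

## Working session

There is one attempt and no reset: what is moved stays moved. The work goes in short steps, Python scripts to look and compute and a tool call to move; the robot and the scene stay as the last step left them, time stands still between calls to the robot, and variables do not carry over. Pictures are saved under pics/ and viewed, at most 10 in all, crops included, and the job is handed in when it is done.

Besides the shell and the picture viewer there is one more tool, called after "Emit:" as name([rows], argument=value, ...), one row to a line, values as JSON. send_rows: Moves the arm, as the interface text tells. Its arguments: {"type":"object","properties":{"deltas":{"type":"array","items":{"type":"array"}},"newtons":{"type":"number"}},"required":["deltas"]}

```bash
mkdir -p pics; python3 - <<'E'
from plant import readout, imaging
import cv2,numpy as np,pickle
d={}
for n in("scene","side"):
    c=imaging.camera(n); d[n]=c
    cv2.imwrite(f"pics/{n}0.png",cv2.resize(c["color"][:,:,::-1],(800,600)))
    print(n,c["fov_y"],c["cx"],c["cy"],c["origin"],c["attitude"])
pickle.dump(d,open("d.pkl","wb"))
s=readout.sense();print(s["time_s"],s["tool_pos"],s["tcp_rot"],s["wrist_force"])
E
```

```text
scene 48.167534301128576 256.0842321210802 194.14919339579637 [-0.31317637 -0.39551013  1.07393043] [-2.39057751  0.00580336 -1.193411  ]
side 53.770643917487114 255.84296482410312 193.62891775015083 [ 0.02605811 -0.74174291  0.76642029] [-2.23316872  0.00310083 -0.63869794]
0.1 [0.14783351 0.50339527 0.23710012] [-3.14020662e+00 -2.20857462e-04  2.85580208e+00] [-0.477305   -0.31707927  0.24729358]
```

View pics/scene0.png

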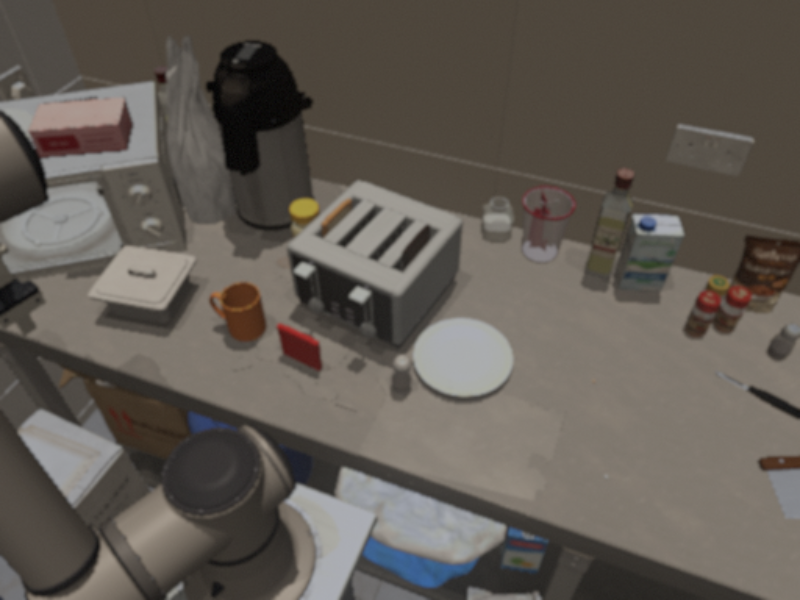

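View pics/side0.png

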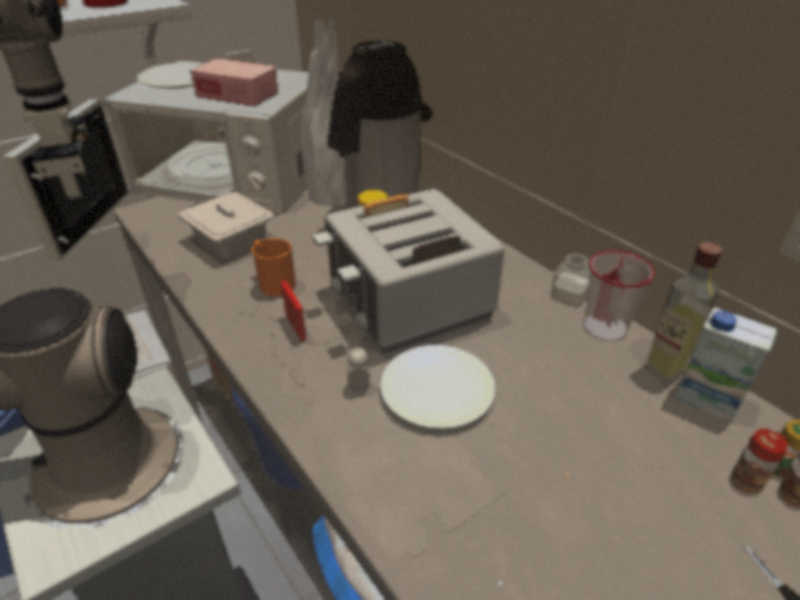

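The scene view shows the toaster at (375,260). Two things could be the rye: the orange-brown top in the left slot at (337,215), and the very dark top in the right slot at (416,248). The dark one fits "dark brown rye", and the left one fits the light brown crust. The red slice at (300,345) is the decoy. I'll confirm this in a crop that also shows the knobs.

```bash
python3 - <<'E'
import cv2,numpy as np,pickle
d=pickle.load(open("d.pkl","rb"))
a=d["scene"]["color"][110:225,180:305,::-1]; b=d["side"]["color"][110:225,195:320,::-1]
f=lambda x:cv2.resize(np.clip(x*1.5,0,255).astype(np.uint8),(400,368),interpolation=cv2.INTER_CUBIC)
cv2.imwrite("pics/crop.png",np.hstack([f(a),f(b)]))
E
```

```text
(no output)
```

View pics/crop.png

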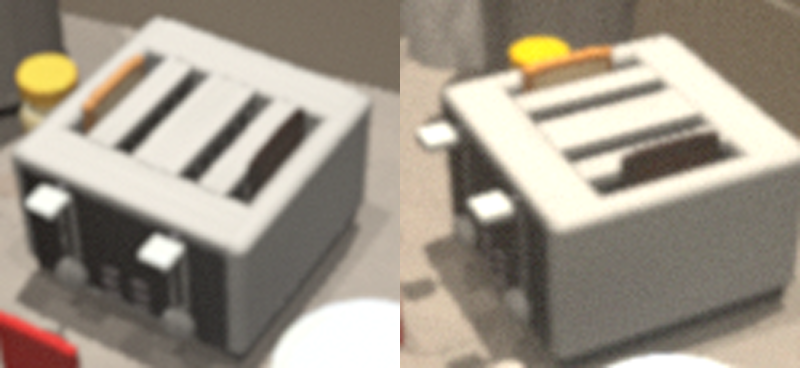

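The crop confirms it: the dark rye is in the right slot at (275,148), and the white slice is in the left slot. Knob tops in the crop are right (163,250) and left (48,198) in scene, and right (490,205) and left (436,134) in side. I'll cast these to z=0.17, along with the neighbours.

```bash
cat > h.py <<'E'
import numpy as np
from scipy.spatial.transform import Rotation as R
def ray(c,u,v):
    f=192/np.tan(np.radians(c["fov_y"]/2))
    return np.array(c["origin"]),R.from_euler("xyz",c["attitude"]).apply([(u-c["cx"])/f,(v-c["cy"])/f,1])
def plane(c,u,v,z):
    o,d=ray(c,u,v); return o+d*(z-o[2])/d[2]
def tri(r1,r2):
    (o1,d1),(o2,d2)=r1,r2
    s=np.linalg.lstsq(np.c_[d1,-d2],o2-o1,rcond=None)[0]
    p,q=o1+s[0]*d1,o2+s[1]*d2; return (p+q)/2,np.linalg.norm(p-q)
E
python3 - <<'E'
import cv2,numpy as np,pickle
from h import *
np.set_printoptions(precision=4,suppress=True)
d=pickle.load(open("d.pkl","rb"));S,T=d["scene"],d["side"]
# bright knob top refinement
for nm,c,x0,y0,pts in(("scene",S,180,110,[(163,250),(48,198)]),("side",T,195,110,[(90,205),(36,134)])):
    g=cv2.cvtColor(c["color"],cv2.COLOR_RGB2GRAY).astype(float)
    for k,(u,v) in zip("RL",pts):
        U,V=x0+u/3.2,y0+v/3.2
        w=g[int(V)-7:int(V)+8,int(U)-8:int(U)+9]; m=w>0.82*w.max(); 
        n,l,st,ce=cv2.connectedComponentsWithStats(m.astype(np.uint8)); i=1+st[1:,4].argmax()
        uu,vv=ce[i]+[int(U)-8,int(V)-7]
        print(nm,k,"eye",(round(U,1),round(V,1)),plane(c,U,V,.17),"mask",(uu.round(1),vv.round(1)),st[i,4],plane(c,uu,vv,.17))
print("toaster top corners scene",[plane(S,180+u/3.2,110+v/3.2,.178)[:2] for u,v in((235,248),(15,152),(370,98),(155,20))])
print("tri R",tri(ray(S,180+163/3.2,110+250/3.2),ray(T,195+90/3.2,110+205/3.2)))
print("salt top",plane(S,403*.64,360*.64,.09),"side",plane(T,359*.64,353*.64,.09))
print("mug top",plane(S,242*.64,294*.64,.10))
print("red",plane(S,300*.64,333*.64,.09))
E
```

```text
scene R eye (230.9, 188.1) [ 0.465  -0.0025  0.17  ] mask (np.float64(229.7), np.float64(187.9)) 65 [0.4644 0.0012 0.17  ]
scene L eye (195.0, 171.9) [0.4879 0.1267 0.17  ] mask (np.float64(194.0), np.float64(172.1)) 59 [0.4858 0.1289 0.17  ]
side R eye (223.1, 174.1) [ 0.4606 -0.0028  0.17  ] mask (np.float64(222.9), np.float64(173.6)) 53 [ 0.4614 -0.0005  0.17  ]
side L eye (206.2, 151.9) [0.4828 0.1248 0.17  ] mask (np.float64(205.6), np.float64(151.4)) 42 [0.4828 0.1284 0.17  ]
toaster top corners scene [array([ 0.4841, -0.0656]), array([0.5266, 0.1814]), array([ 0.7284, -0.1143]), array([0.7684, 0.141 ])]
tri R (array([ 0.4609, -0.0041,  0.1724]), np.float64(0.0032159798592164964))
salt top [ 0.4066 -0.1098  0.09  ] side [ 0.4048 -0.1136  0.09  ]
mug top [0.4381 0.2511 0.1   ]
red [0.3957 0.0993 0.09  ]
```

Both views agree on the right knob at (0.463,-0.001,0.17). The spacing to the left knob is 130 mm, as specified, which gives a toaster yaw of about -0.17. Next I approach above it with the fingers closed and the tool turned +6.6°.

Emit:
send_rows([
  [[1.9, -3.1, 0.3], [0, 0, 0.8], 6],
  [[3.8, -6.2, 0.6], [0, 0, 1.6], 4],
  [[5.8, -9.4, 0.9], [0, 0, 2.5], 2],
  [[7.8, -12.6, 1.2], [0, 0, 3.3], 0],
  [[9.7, -15.7, 1.4], [0, 0, 4.1], 0],
  [[11.7, -18.9, 1.6], [0, 0, 5], 0],
  [[13.6, -22, 1.8], [0, 0, 5.8], 0],
  [[15.6, -25.2, 2], [0, 0, 6.6], 0],
], newtons=10)

```text
time_s: 0.77
tool_pos: [0.3042, 0.2501, 0.2577]
tcp_rot: [3.142, -0.0, 2.972]
wrist_force: [1.4, 0.1, 0.1]
grip_width: 0.467
grip_force: 0.0
```

Emit:
send_rows([
  [[2, -3.2, 0], [0, 0, 0], 0],
  [[4, -6.4, 0], [0, 0, 0], 0],
  [[6, -9.6, 0], [0, 0, 0], 0],
  [[8, -12.8, 0], [0, 0, 0], 0],
  [[10, -16, -0.5], [0, 0, 0], 0],
  [[12, -19.2, -1], [0, 0, 0], 0],
  [[14, -22.4, -1.5], [0, 0, 0], 0],
  [[15.5, -25.1, -2], [0, 0, 0], 0],
])

```text
time_s: 1.43
tool_pos: [0.46, -0.0017, 0.2373]
tcp_rot: [-3.141, 0.0, 2.97]
wrist_force: [0.3, 0.1, 0.1]
grip_width: 0.005
grip_force: 0.0
```

Emit:
send_rows([
  [[0, 0, 0], [0, 0, 0], 0],
  [[0, 0, 0], [0, 0, 0], 0],
  [[0, 0, 0], [0, 0, 0], 0],
])

```text
time_s: 1.68
tool_pos: [0.4584, 0.0011, 0.2374]
tcp_rot: [3.141, -0.001, 2.971]
wrist_force: [-0.2, 0.5, 0.4]
grip_width: 0.004
grip_force: 0.0
```

```bash
python3 - <<'E'
from plant import readout, imaging
import cv2,numpy as np
s=readout.sense();print(s["time_s"],s["tool_pos"],s["tcp_rot"],s["wrist_force"],s["grip_width"])
a=imaging.camera("side")["color"][90:240,160:360,::-1]; w=imaging.camera("wrist")["color"][:,:,::-1]
cv2.imwrite("pics/p1.png",np.hstack([cv2.resize(a,(400,300)),cv2.resize(w,(400,300))]))
E
```

```text
1.6833 [0.45841962 0.0011426  0.23744126] [ 3.14113380e+00 -1.34067165e-03  2.97050669e+00] [-0.16347988  0.51517485  0.36558716] 0.004161993341728488
```

View pics/p1.png

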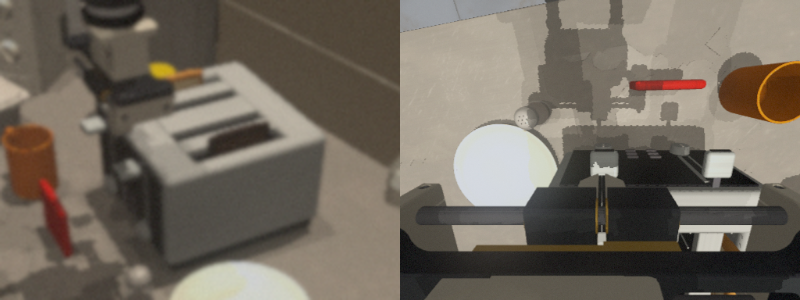

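The side view shows the gripper above the right knob, clear of the bread. In the wrist view the closed fingers (602,215) line up sideways with the right knob (604,163). I'll check the x offset and the camera height numerically.

```bash
python3 - <<'E'
from plant import readout, imaging
from h import *
c=imaging.camera("wrist"); print(c["origin"],c["attitude"])
for u,v in((604,156),(718,156)): print(plane(c,(u-400)*1.28,v*1.28,.17))
f=192/np.tan(np.radians(c["fov_y"]/2)); p=R.from_euler("xyz",c["attitude"]).inv().apply(np.array([.4584,.0011,.2264])-c["origin"])
print("tip px in view",(c["cx"]+f*p[0]/p[2])/1.28+400,(c["cy"]+f*p[1]/p[2])/1.28)
E
```

```text
[0.37628983 0.0158597  0.38420891] [ 2.83337775e+00 -1.98248389e-04  1.40013954e+00]
[0.45197415 0.00571078 0.17      ]
[0.47319873 0.12881908 0.17      ]
tip px in view 600.6899231670247 186.27691900951672
```

The knob estimates agree to within a few mm. I'll shift x by +0.3 cm and descend, touching at TCP z≈0.181 and pressing to ≈0.135.

Emit:
send_rows([
  [[0.3, 0, -1.5], [0, 0, 0], 0],
  [[0.3, 0, -3], [0, 0, 0], 0],
  [[0.3, 0, -4.5], [0, 0, 0], 0],
  [[0.3, 0, -5.5], [0, 0, 0], 0],
  [[0.3, 0, -6.2], [0, 0, 0], 0],
  [[0.3, 0, -6.8], [0, 0, 0], 0],
  [[0.3, 0, -7.4], [0, 0, 0], 0],
  [[0.3, 0, -7.4], [0, 0, 0], 0],
])

```text
time_s: 2.5
tool_pos: [0.4616, 0.0016, 0.1635]
tcp_rot: [3.141, -0.001, 2.972]
wrist_force: [-2.5, 2.0, 4.7]
grip_width: 0.007
grip_force: 2.1
```

```bash
python3 - <<'E'
from plant import readout, imaging
import cv2,numpy as np
a=imaging.camera("side")["color"][110:210,180:313,::-1]; w=imaging.camera("wrist")["color"][:,:,::-1]
cv2.imwrite("pics/p2.png",np.hstack([cv2.resize(a,(400,300)),cv2.resize(w,(400,300))]))
E
```

```text
(no output)
```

View pics/p2.png

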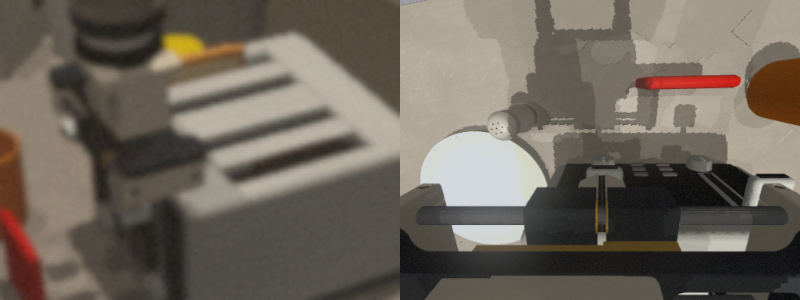

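The rye is sinking, the force is 4.7 N and the tips sit on the knob at (603,172). Left knob (770,182) is still up. I'll press on 2.8 cm to about 0.046.

Emit:
send_rows([
  [[0, 0, -0.7], [0, 0, 0], 0],
  [[0, 0, -1.4], [0, 0, 0], 0],
  [[0, 0, -2], [0, 0, 0], 0],
  [[0, 0, -2.5], [0, 0, 0], 0],
  [[0, 0, -2.8], [0, 0, 0], 0],
  [[0, 0, -2.8], [0, 0, 0], 0],
  [[0, 0, -2.8], [0, 0, 0], 0],
])

```text
time_s: 3.18
tool_pos: [0.4624, 0.001, 0.1365]
tcp_rot: [3.141, 0.001, 2.971]
wrist_force: [-2.6, 2.0, 7.6]
grip_width: 0.002
grip_force: 3.5
```

Emit:
send_rows([
  [[0, 0, -0.2], [0, 0, 0], 0],
  [[0, 0, -0.2], [0, 0, 0], 0],
  [[0, 0, -0.2], [0, 0, 0], 0],
])

```text
time_s: 3.43
tool_pos: [0.4624, 0.001, 0.1347]
tcp_rot: [3.141, 0.002, 2.971]
wrist_force: [-2.7, 2.6, 7.3]
grip_width: 0.006
grip_force: 3.6
```

Emit:
send_rows([
  [[0, 0, 0.4], [0, 0, 0], 0],
  [[0, 0, 0.9], [0, 0, 0], 0],
  [[0, 0, 1.4], [0, 0, 0], 0],
  [[0, 0, 2], [0, 0, 0], 0],
  [[0, 0, 3], [0, 0, 0], 0],
  [[0, 0, 3], [0, 0, 0], 0],
  [[0, 0, 3], [0, 0, 0], 0],
  [[0, 0, 3], [0, 0, 0], 0],
])

```text
time_s: 4.1
tool_pos: [0.4619, 0.0006, 0.1635]
tcp_rot: [-3.141, -0.0, 2.971]
wrist_force: [-0.0, 0.3, 0.3]
grip_width: 0.007
grip_force: 0.0
```

The force drops to zero at a height where it read 4.7 N on the way down, so the lever is caught. I'll retreat up and back, then look.

Emit:
send_rows([
  [[0, 0, 2], [0, 0, 0], 0],
  [[0, 0, 5], [0, 0, 0], 0],
  [[0, 0, 8], [0, 0, 0], 0],
  [[0, 2, 10], [0, 0, 0], 0],
  [[-1, 5, 11], [0, 0, 0], 0],
  [[-2, 8.5, 11], [0, 0, 0], 0],
  [[-4, 12, 11], [0, 0, 0], 0],
  [[-6, 15, 11], [0, 0, 0], 0],
])

```text
time_s: 4.77
tool_pos: [0.4012, 0.1522, 0.2732]
tcp_rot: [3.141, -0.001, 2.97]
wrist_force: [0.0, 0.6, 0.1]
grip_width: 0.005
grip_force: 0.0
```

Emit:
send_rows([
  [[-1.5, 3, 0], [0, 0, 0], 0],
  [[-3, 6, 0], [0, 0, 0], 0],
  [[-5, 9, 0], [0, 0, 0], 0],
  [[-6, 12, 0], [0, 0, 0], 0],
  [[-6, 12, 0], [0, 0, 0], 0],
  [[-6, 12, 0], [0, 0, 0], 0],
])

```text
time_s: 5.27
tool_pos: [0.3412, 0.2717, 0.2731]
tcp_rot: [-3.141, -0.001, 2.975]
wrist_force: [-0.1, 0.2, -0.0]
grip_width: 0.006
grip_force: 0.0
```

```bash
python3 - <<'E'
from plant import readout, imaging
import cv2,numpy as np
f=lambda n,x,y:cv2.resize(np.clip(imaging.camera(n)["color"][y:y+115,x:x+125,::-1]*1.5,0,255).astype(np.uint8),(400,368),interpolation=cv2.INTER_CUBIC)
cv2.imwrite("pics/p3.png",np.hstack([f("scene",180,110),f("side",195,110)]))
s=readout.sense();print(s["time_s"],s["wrist_force"],s["tool_pos"])
E
```

```text
5.3667 [-0.47709485 -0.38950762  0.88024852] [0.34208272 0.27028633 0.27326594]
```

View pics/p3.png

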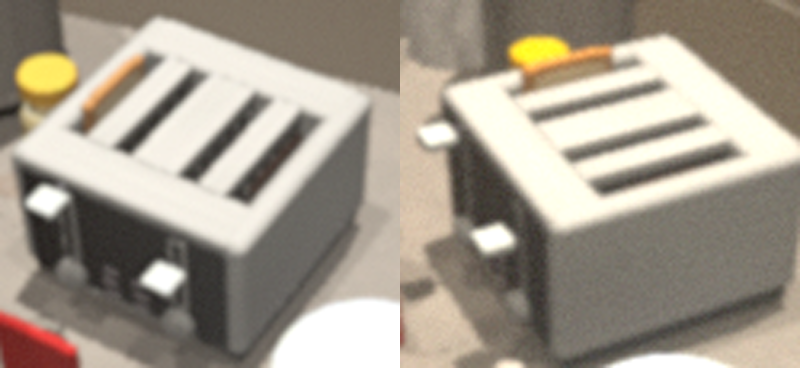

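The right knob has moved down in both views (now (163,277) and (492,239)) and the rye is inside its slot. The left knob and white slice are still up, and the toaster hasn't moved.

```bash
python3 -c "
from plant import workorder
print(workorder.close_job())"
```

```text
the job is handed in; nothing more can be done
None
```

The rye (right) lever was pushed past its catch and let go; it stays caught partway down with the rye inside, the white slice and its lever are still up, the toaster hasn't moved, and the job is handed in (no verdict was returned).

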